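# Put the board feeder's gear lever into third

## Task

The board feeder's gear lever stands in neutral, somewhere on the left half of its H-shaped gate. With the fingertips, push the lever across to the right-hand end of neutral, then push it forward, away from the robot, fully home into the right-hand forward slot, which is third gear. Only push it, gently and without going into any of the other three slots: do not grip the knob, and leave everything else on the bench where it stands.

Things in the scene. Friction and masses are not known exactly. Their poses are not given: they have to be found in the camera images.
- gearbox: grey feed gearbox fixed to the bench, 200 (x) x 190 (y) x 103 mm high, with a black roller on its far side reaching to x = 174 mm (79 mm high). Origin: centre of its underside. Its +x is forward (away from the robot), +y left, z up; turned up to 0.45 rad either way on the bench. On top, a steel plate with the black H-shaped opening
- gate (a point): centre of the H, on the plate's top face, 103 mm above the bench; axes as the gearbox. A neutral channel runs along y; at its left and right ends a slot goes forward and one backward. Slots 15 mm, channel 18 mm wide; the lever's rod is 10 mm thick
- knob (a point): centre of the lever's knob, an upright black square block, 36 x 36 mm across and 70 mm long along the lever, 165 mm from the lever's pivot (185 mm above the bench when upright). Axes as the gearbox when upright; tilts with the lever. Below it the bare rod goes down into the gate
- across (a joint): tilt of the lever to the right (rad); pivot on the gearbox's centre, 20 mm above the bench. -0.305: left end (slots first, forward, and second, backward); 0: middle; +0.305: right end (third, forward; fourth, backward). 0.1 rad moves the knob 16 mm. The lever enters the right-hand slots only above about 0.26. It takes about 3 N at the knob and stays where it is left
- fore (a joint): tilt of the lever forward (rad), about the same pivot: 0 in neutral (play of 0.04 either way), +0.305 fully home in a forward slot, -0.305 in a backward slot. The same stiffness; stays where it is left
- knob_near: the knob's flat near face (towards the robot), 28 x 68 mm; origin at its centre, 18 mm from the knob's centre
- knob_far: the knob's far face; origin at its centre, 18 mm from the knob's centre
- knob_left: the knob's left face; origin at its centre, 18 mm from the knob's centre
- knob_right: the knob's right face; origin at its centre, 18 mm from the knob's centre
- glue: bystander: white glue bottle, 60 mm across, 170 mm high, standing to the right of the gearbox; origin under its centre
- screwdriver: bystander: screwdriver lying to the left of the gearbox; origin under its middle
- tape: bystander: black tape measure, 70 x 36 x 66 mm, standing on the near side of the gearbox; origin under its centre
- offcut: bystander: wooden offcut, 130 x 45 x 30 mm, lying to the left of the gearbox; origin under its centre
- jar: bystander: glass jar with a steel lid, 72 mm across, 85 mm high, on the left of the bench; origin under its centre
- hammer: bystander: hammer lying on the right of the bench; origin under its middle
- clamp: bystander: steel bar clamp with a wooden handle, 280 mm long, lying on the left of the bench; origin under the middle of its bar

How it is judged:
On the way, in this order (a step that is already met when the one before it is completed fails the run):
1. the lever is across at the right-hand end of neutral (value of joint across above 0.24 rad and value of joint fore between -0.08 and 0.08 rad), for 0.1 s.
2. the lever is home in the right-hand forward slot (value of joint across above 0.22 rad and value of joint fore above 0.275 rad), for 0.2 s.
At the end, for the whole second after the job is handed in: the lever is at rest in the right-hand forward slot: across above 0.22 rad, fore above 0.275 of 0.305 rad (all of step 2 and velocity of joint across between -0.05 and 0.05 rad/s and velocity of joint fore between -0.05 and 0.05 rad/s); the robot touches nothing.
It fails at once if the lever is pushed into one of the other three slots (value of joint fore below -0.13 rad or (value of joint fore above 0.13 rad and value of joint across below 0.1 rad)).
It fails at once if the knob is gripped: the fingers press on two opposite faces at once, over 1.5 N each ((contact force between the fingers and knob_left above 1.5 N and contact force between the fingers and knob_right above 1.5 N) or (contact force between the fingers and knob_near above 1.5 N and contact force between the fingers and knob_far above 1.5 N)).
It fails at once if the knob is rammed: over 60 N on one face (contact force between anything else and knob_near above 60 N or contact force between anything else and knob_far above 60 N or contact force between anything else and knob_left above 60 N or contact force between anything else and knob_right above 60 N).
It fails at once if something else on the bench is shifted or lifted by more than 30 mm (distance of any of glue, screwdriver, tape, offcut, jar, hammer, clamp from where it was at the start of the episode above 0.03 m).
It fails at once if the glue bottle or the jar is tipped over (angle between any of glue, jar's own z axis and vertical above 0.5 rad).
It also fails if it takes over 42 s, if anything falls off the work surface, if the arm or the gripper's body presses on something with over 40 N, if the wrist force passes 120 N, or if a joint passes its speed limit or range.

## Robot

A 6-joint arm with a two-finger parallel gripper is mounted at the origin on the work surface. World frame = base frame: x ahead of the robot, y to its left, z up, the work surface at z = 0. Lengths are in m, angles in rad, forces in N, time in s.
With the tool pointing down it reaches from about 0.25 to 0.725 m from the base axis. Payload 4 kg.
Tool frame: the origin (TCP) lies midway between the tips of the shut fingers; the grasp point (between the pads) lies 19 mm behind it; z points along the fingers, y is the line along which they close (so a half turn about z gives the same grasp; the last joint's range is limited). The gripper opens to 85 mm and grips with 20 to 120 N. Pads are 22 mm wide; open, the fingers measure 114 mm over their backs; the gripper's body (76 mm by 85 mm) begins 54 mm behind the grasp point. The pads swing forward as they close: fully open they stand 13 mm farther back than shut.
Start: joints at [-1.131, 0.241, 0.005, 1.335, 0, 1.571], TCP at [0.213, -0.452, 0.203] pointing down, gripper open.
Joint ranges: [-2.72, 2.72], [-1.05, 1.87], [-1.09, 1.28], [-1.99, 2.15], [-1.42, 1.44], [-3.14, 3.14]. Speed limits (rad/s): [2.79, 2.79, 3.14, 3.14, 3.14, 3.14].

## Interface

Orientations are given as a unit quaternion [x, y, z, w].
In Python, from workcell import bot gives the robot as it stands. The module is installed in compiled form; this text tells all that it offers.
- The arm moves only by the tool jog_arm, never from a script. Its argument "deltas" is a list of rows, each an object with "fingers": the opening, from 0 (shut) to 1 (fully open); "delta_pos": the shift along the tool's x, y, z normalised to -1 to 1, where 1 is 300 mm, a list of three; "yaw": the turn about the tool's z normalised to -1 to 1, where 1 is pi/4 rad. A call has 1 to 12 rows; each row is the pose to reach, as a shift and turn from the pose commanded when the call began, along the tool's axes at that moment; what a row does not reach only later rows make up. A row lasts 1/10 s, in which the tool goes at most 50 mm and 8.59 degrees, less where a joint would pass 70% of its speed; a pose out of reach is approached as far as the arm can. A call with a number of a shift or a turn outside -1 to 1 is refused whole. A call with a gripper value outside its range is refused whole. The fingers move at their own pace and stop on an object; the grip force is fixed at half the most. Time passes only in rows, so rows that repeat a pose let the fingers close. It gives the time, the measured TCP pose, the force, the opening and the grip force at its end, in the units of the state.
- bot.get_obs(): the state, without advancing time (a new reading comes with each control period).
- bot.camera(name): name is "scene" or "top"; returns a dict with "image" (420x560x3 uint8, red, green, blue), "range_z" (420x560 float32, m along the optical axis (not along the pixel's ray), 0 where there is no reading), "fx", "fy", "cx", "cy" (pixels), "rvec" (rotation vector, rad) and "tvec" (3), from world to camera coordinates, as OpenCV has them. Camera axes: x right, y down, z forward; pixel columns grow to the right and rows downward; lengths in m; the calibration is good to about 2 mm. A picture is of the moment at which its call begins.
- bot.job_done(): hands the job in; it is judged then, once.
The state is a dict: "clock": time; "joint_pos": joint angles; "joint_vel": joint speeds; "tau": joint torques, N m; "eef_pos": TCP position; "tool_rot": TCP orientation; "ft_force": force on the tool from outside, world axes, zero at the start; "ft_torque": the same for the moment, N m; "grip_width": finger opening in m; "grasp_force": force on a finger pad.
Only numpy, scipy, OpenCV 4.12 (cv2) and the standard library are available. Lean on these libraries where they do the work, as an engineer would, in place of code of your own. Each camera call takes 0.05 s, during which the arm holds its last target. There are 200 camera calls.

## Working session

There is one attempt and no reset: what is moved stays moved. The work goes in short steps, Python scripts to look and compute and a tool call to move; the robot and the scene stay as the last step left them, time stands still between calls to the robot, and variables do not carry over. Pictures are saved under pics/ and viewed, at most 11 in all, crops included, and the job is handed in when it is done.

Besides the shell and the picture viewer there is one more tool, called after "Request:" by a JSON object that holds its "fn" and its "kwargs". jog_arm: Moves the arm, as the interface text tells. Scaled input: -1 to 1 covers 300 mm each way for a shift and pi/4 rad each way for a turn. Its arguments: {"type":"object","properties":{"deltas":{"type":"array","items":{"type":"object","properties":{"fingers":{"type":"number"},"delta_pos":{"type":"array","items":{"type":"number"}},"yaw":{"type":"number"}}}}},"required":["deltas"]}

```bash
mkdir -p pics; cat > h.py <<'E'
import numpy as np, cv2
from workcell import bot
def cam(n):
    c=bot.camera(n); R=cv2.Rodrigues(np.array(c["rvec"],float))[0]; t=np.array(c["tvec"],float).ravel()
    z=c["range_z"]; v,u=np.indices(z.shape)
    P=np.stack([(u-c["cx"])/c["fx"]*z,(v-c["cy"])/c["fy"]*z,z],-1)
    W=(P-t)@R; W[z<=0]=np.nan
    return c["image"],W
E
python3 - <<'E'
from h import *
o=bot.get_obs(); print(o)
for n in("top","scene"):
    im,W=cam(n); cv2.imwrite(f"pics/{n}0.png",im[...,::-1]); np.save(f"{n}0.npy",W)
    m=(abs(W[...,2]-.103)<.004); p=W[m]; 
    print(n,m.sum(),np.nanmedian(p,0))
E
```

```text
{'clock': 0.0, 'joint_pos': array([-1.13098034e+00,  2.41387284e-01,  3.76327645e-03,  1.33520855e+00,
       -5.46194849e-06,  1.57082331e+00]), 'joint_vel': array([ 0.00105513,  0.00051675, -0.00037198, -0.00175146,  0.0010047 ,
        0.00042226]), 'tau': array([-1.66764632e-03, -3.72314894e+01,  2.52409476e+01,  1.69246428e-02,
       -1.84266401e-04,  5.54396507e-06]), 'eef_pos': array([ 0.21259737, -0.45180487,  0.20164075]), 'tool_rot': array([ 9.75919960e-01,  2.18126557e-01, -2.24770647e-04, -9.93000229e-04]), 'ft_force': array([-0.46608247, -0.07289742,  0.00763166]), 'ft_torque': array([0.05101266, 0.03540717, 0.00254728]), 'grasp_force': 0.0, 'grip_width': 0.0854365153280623}
top 2260 [ 0.57605093 -0.07290418  0.10293982]
scene 2567 [ 0.57917812 -0.04188847  0.10421131]
```

View pics/top0.png

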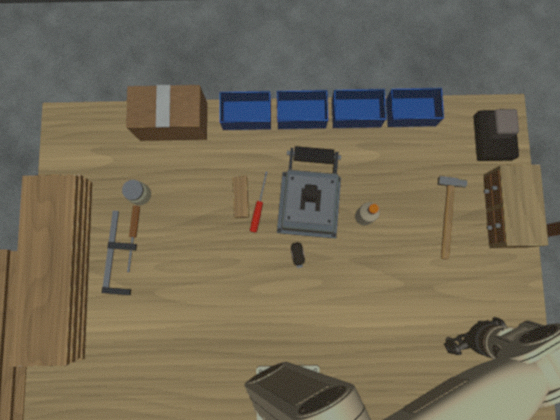

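View pics/scene0.png

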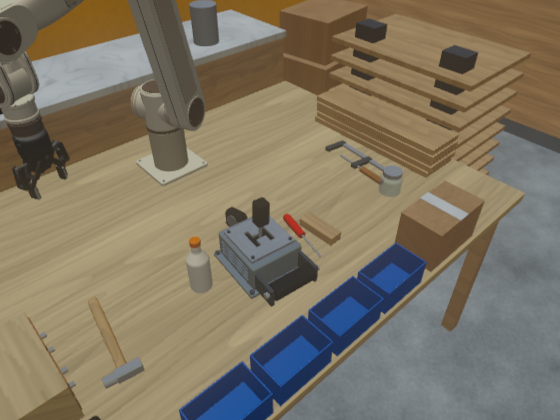

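The pictures show the gearbox at top-px (310,203), the knob near (311,193), the glue bottle at (369,213) and the tape measure at (298,253). Next I'll measure them.

```bash
python3 - <<'E'
from h import *
for n in("top","scene"):
    W=np.load(n+"0.npy"); im=cv2.imread(f"pics/{n}0.png")
    near=np.hypot(W[...,0]-.577,W[...,1]+.05)<.2
    m=near&(abs(W[...,2]-.103)<.004)
    k,l,s,_=cv2.connectedComponentsWithStats(m.astype(np.uint8)); i=1+np.argmax(s[1:,4]); m=l==i
    r=cv2.minAreaRect(W[m][:,:2].astype(np.float32)*1000); print(n,"plate",r,m.sum())
    kn=near&(W[...,2]>.14)&(np.hypot(W[...,0]-r[0][0]/1e3,W[...,1]-r[0][1]/1e3)<.1)
    p=W[kn]; print("knob",kn.sum(),p.mean(0),p.min(0),p.max(0))
    t=p[p[:,2]>p[:,2].max()-.012]; print(" top",len(t),t.mean(0),cv2.minAreaRect(t[:,:2].astype(np.float32)*1000))
    for nm,c,lo in(("glue",None,.11),):
        q=W[(W[...,2]>lo)&(W[...,2]<.2)&(abs(W[...,0]-.55)<.15)&(W[...,1]<-.17)&(W[...,1]>-.35)]
        print("glue",len(q),q.mean(0),q.min(0),q.max(0))
    v,u=np.where(kn); 
    c=im[max(0,int(v.mean())-50):int(v.mean())+60,int(u.mean())-65:int(u.mean())+65]
    cv2.imwrite(f"pics/{n}c.png",cv2.resize(c,None,fx=5,fy=5,interpolation=cv2.INTER_CUBIC))
E
```

```text
top plate ((583.5535888671875, -74.38888549804688), (139.81976318359375, 142.6330108642578), 83.62203216552734) 1411
knob 217 [ 0.58460796 -0.06814338  0.20999926] [ 0.56842986 -0.08529605  0.15218823] [ 0.60663115 -0.04975786  0.22402027]
 top 164 [ 0.58864828 -0.06851772  0.21834835] ((588.5982055664062, -68.4440689086914), (33.17333984375, 36.300594329833984), 88.91436004638672)
glue 241 [ 0.54137414 -0.24352015  0.13661608] [ 0.51818636 -0.27353762  0.11003004] [ 0.57007337 -0.22006513  0.17458022]
scene plate ((591.5015869140625, -78.12974548339844), (146.83444213867188, 160.97634887695312), 84.61449432373047) 1277
knob 466 [ 0.60121433 -0.07724667  0.19736149] [ 0.57456392 -0.09205248  0.15320321] [ 0.61471109 -0.05052922  0.22596332]
 top 158 [ 0.59756258 -0.07281438  0.22156923] ((595.392333984375, -70.64533996582031), (37.34989547729492, 38.11874771118164), 79.89323425292969)
glue 416 [ 0.55862321 -0.2543786   0.13806803] [ 0.53028453 -0.27801172  0.11000639] [ 0.58048492 -0.22287753  0.17651011]
```

View pics/topc.png

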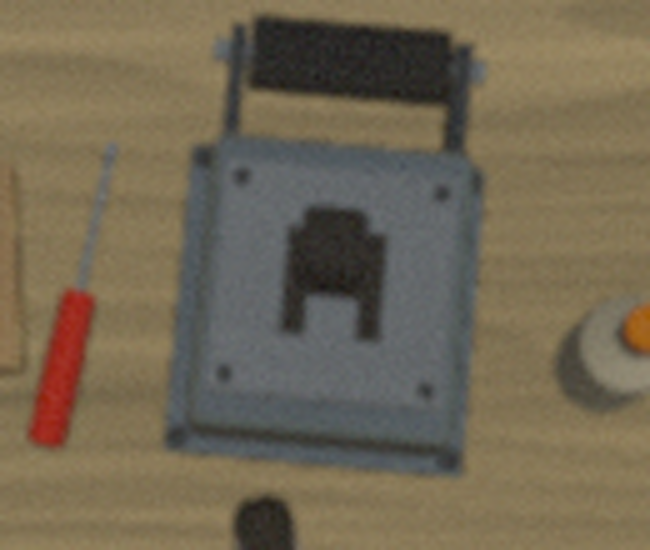

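View pics/scenec.png

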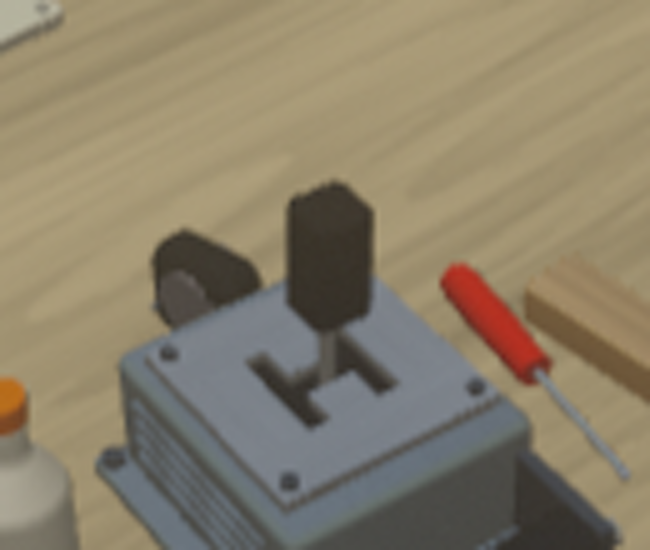

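The knob stands slightly left of centre: the gate's screws are at crop px (242,176), (442,193), (224,373) and (425,391). I'll refine the gate pose from them and plan the waypoints.

```bash
python3 - <<'E'
from h import *
W=np.load("top0.npy"); near=np.hypot(W[...,0]-.577,W[...,1]+.05)<.2
c=bot.camera("top");R=cv2.Rodrigues(np.array(c["rvec"],float))[0];t=np.array(c["tvec"],float).ravel();C=-R.T@t
kn=near&(W[...,2]>.14)&(np.hypot(W[...,0]-.5835,W[...,1]+.0744)<.1); v,u=np.where(kn); u0,v0=int(u.mean())-65,int(v.mean())-50
def px(a,z=.103):
    d=R.T@np.array([(a[0]-c["cx"])/c["fx"],(a[1]-c["cy"])/c["fy"],1]); return C+d*(z-C[2])/d[2]
P=np.array([px(((x+.5)/5-.5+u0,(y+.5)/5-.5+v0)) for x,y in((242,176),(442,193),(224,373),(425,391))])
g=P.mean(0); f=(P[0]+P[1]-P[2]-P[3])[:2]; r=(P[1]+P[3]-P[0]-P[2])[:2]
yaw=(np.arctan2(f[1],f[0])+np.arctan2(r[0],-r[1]))/2
print("gate",g,"yaw",yaw,np.arctan2(f[1],f[0]),np.arctan2(r[0],-r[1]), "cam",C)
F=np.array([np.cos(yaw),np.sin(yaw)]);Rt=np.array([F[1],-F[0]])
k=np.array([.5886,-.0685])-g[:2]; print("knob top fwd,right",k@F,k@Rt)
o=bot.get_obs(); p=o["eef_pos"]
tgt=g[:2]+.01*F-.085*Rt; print("target",tgt, "delta in gearbox axes fwd,right",(tgt-p[:2])@F,(tgt-p[:2])@Rt)
from scipy.spatial.transform import Rotation as Q
M=Q.from_quat(o["tool_rot"]).as_matrix(); a=np.arctan2(M[1,0],M[0,0]); print("tool x ang",a,"yaw cmd",(a-yaw)/(np.pi/4)); print("delta tool",M.T@np.r_[tgt-p[:2],.1]/.3)
E
```

```text
gate [ 0.58599923 -0.07539789  0.103     ] yaw -0.11069564571091237 -0.11394423527403413 -0.1074470561477906 cam [0.3536516  0.00517245 1.46067686]
knob top fwd,right 0.0018228479002898716 -0.00714298245111041
target [0.60532795 0.00797717] delta in gearbox axes fwd,right 0.3394596473480791 -0.5004785135562848
tool x ang 0.43982786242291716 yaw cmd 0.7009483008623218
delta tool [ 1.83706746 -0.83037278 -0.33202026]
```

Request:
{"fn": "jog_arm", "kwargs": {"deltas": [{"fingers":0,"delta_pos":[0,0,-0.167],"yaw":0.1},{"fingers":0,"delta_pos":[0.05,0,-0.33],"yaw":0.2},{"fingers":0,"delta_pos":[0.2,-0.08,-0.33],"yaw":0.3},{"fingers":0,"delta_pos":[0.35,-0.15,-0.33],"yaw":0.45},{"fingers":0,"delta_pos":[0.5,-0.22,-0.33],"yaw":0.6},{"fingers":0,"delta_pos":[0.65,-0.3,-0.33],"yaw":0.7},{"fingers":0,"delta_pos":[0.8,-0.36,-0.33],"yaw":0.7},{"fingers":0,"delta_pos":[0.92,-0.42,-0.33],"yaw":0.7},{"fingers":0,"delta_pos":[0.92,-0.42,-0.33],"yaw":0.7},{"fingers":0,"delta_pos":[0.92,-0.42,-0.33],"yaw":0.7},{"fingers":0,"delta_pos":[0.92,-0.42,-0.33],"yaw":0.7}]}}

```text
clock: 1.25
eef_pos: [0.4084, -0.2214, 0.3013]
tool_rot: [0.998, -0.055, -0.0, 0.0]
ft_force: [0.2, -0.1, -0.4]
grip_width: 0.0004
grasp_force: 0.0
```

```bash
cat >> h.py <<'E'
from scipy.spatial.transform import Rotation as Q
G=np.array([.5860,-.0754]); yaw=-.1107; F=np.array([np.cos(yaw),np.sin(yaw)]);Rt=np.array([F[1],-F[0]])
def rep():
    o=bot.get_obs(); p=o["eef_pos"]; M=Q.from_quat(o["tool_rot"]).as_matrix(); d=p[:2]-G
    print("t",o["clock"],"fwd,right,z mm",np.round([d@F*1e3,d@Rt*1e3,p[2]*1e3],1),"toolyaw",np.arctan2(M[1,0],M[0,0]),"tilt",M[2],"F fwd,right,z",np.round([o["ft_force"][:2]@F,o["ft_force"][:2]@Rt,o["ft_force"][2]],1),"w",o["grip_width"])
E
python3 -c "
from h import *
rep()"
```

```text
t 1.25 fwd,right,z mm [-160.4  164.7  301.3] toolyaw -0.11068087986867278 tilt [-7.41583740e-04  1.59883080e-04 -9.99999712e-01] F fwd,right,z [ 0.2  0.1 -0.4] w 0.00041475167815768586
```

Request:
{"fn": "jog_arm", "kwargs": {"deltas": [{"fingers":0,"delta_pos":[0.09,-0.13,0],"yaw":0},{"fingers":0,"delta_pos":[0.18,-0.25,0],"yaw":0},{"fingers":0,"delta_pos":[0.27,-0.38,0],"yaw":0},{"fingers":0,"delta_pos":[0.36,-0.5,0],"yaw":0},{"fingers":0,"delta_pos":[0.45,-0.63,0],"yaw":0},{"fingers":0,"delta_pos":[0.533,-0.76,0],"yaw":0},{"fingers":0,"delta_pos":[0.533,-0.76,0],"yaw":0},{"fingers":0,"delta_pos":[0.533,-0.76,0.12],"yaw":0},{"fingers":0,"delta_pos":[0.533,-0.76,0.24],"yaw":0},{"fingers":0,"delta_pos":[0.533,-0.76,0.35],"yaw":0},{"fingers":0,"delta_pos":[0.533,-0.76,0.437],"yaw":0},{"fingers":0,"delta_pos":[0.533,-0.76,0.437],"yaw":0}]}}

```text
clock: 2.45
eef_pos: [0.5874, -0.0372, 0.1663]
tool_rot: [0.999, -0.037, -0.004, -0.01]
ft_force: [-1.0, -0.0, 0.1]
grip_width: -0.0004
grasp_force: 0.2
```

```bash
python3 -c "
from h import *
rep()
im,W=cam('scene');cv2.imwrite('pics/s1.png',cv2.resize(im[150:310,170:370],None,fx=4,fy=3.75)[...,::-1])"
```

```text
t 2.45 fwd,right,z mm [ -2.9 -38.1 166.3] toolyaw -0.07305110853291598 tilt [-0.00941696 -0.01936117 -0.99976821] F fwd,right,z [-1.   0.1  0.1] w -0.0004073824150046921
```

View pics/s1.png

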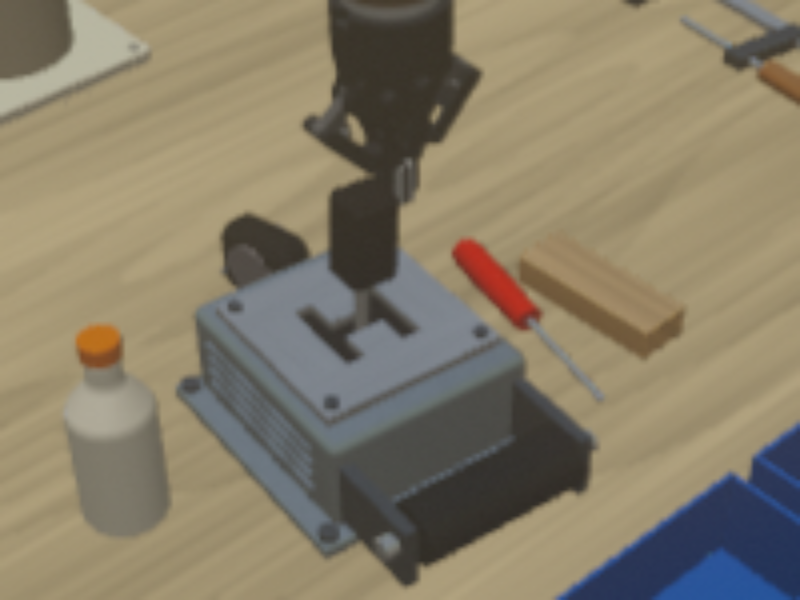

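The fingers' linkages (px 310–475, 60–170) spread along tool y towards the knob. The arm also hasn't settled at the commanded pose, so I'll lift and check.

Request:
{"fn": "jog_arm", "kwargs": {"deltas": [{"fingers":0,"delta_pos":[0,0,-0.15],"yaw":0},{"fingers":0,"delta_pos":[0,0,-0.25],"yaw":0},{"fingers":0,"delta_pos":[0,0,-0.25],"yaw":0},{"fingers":0,"delta_pos":[0,0,-0.25],"yaw":0}]}}

```text
clock: 2.9
eef_pos: [0.5924, -0.038, 0.2487]
tool_rot: [0.999, -0.036, 0.003, -0.009]
ft_force: [-1.1, 0.5, 0.5]
grip_width: -0.0001
grasp_force: 0.0
```

```bash
python3 -c "
from h import *
rep();print(bot.get_obs()['joint_pos'])
im,W=cam('scene');W0=np.load('scene0.npy')
for w in(W,W0):
    D=w[...,:2]-G; f=D@F;r=D@Rt; m=(abs(f)<.08)&(abs(r)<.09)&(w[...,2]>.14)&(w[...,2]<.2); print(m.sum(),f[m].mean(),r[m].mean(),np.percentile(r[m],[2,98]),np.percentile(f[m],[2,98]))"
```

```text
t 2.9 fwd,right,z mm [  2.2 -37.9 248.7] toolyaw -0.07118448529191972 tilt [ 0.00563446 -0.01902468 -0.99980314] F fwd,right,z [-1.1 -0.4  0.5] w -0.00014695826968243064
[-0.07469579  0.41692096  0.37249407  1.5208018   0.01904579  3.13808077]
234 0.017298746612131124 0.0024128259296412186 [-0.02079015  0.01397873] [-0.00662598  0.02657526]
233 0.017124339125364655 0.0025799513734602163 [-0.02102338  0.01377486] [-0.00654793  0.02679365]
```

Joint 6 is at its limit (3.14). I'll turn the tool a quarter turn the other way, which also points the narrow side of the fingers at the left face.

Request:
{"fn": "jog_arm", "kwargs": {"deltas": [{"fingers":0,"delta_pos":[0,0,-0.05],"yaw":-0.19},{"fingers":0,"delta_pos":[0,0,-0.05],"yaw":-0.38},{"fingers":0,"delta_pos":[0,0,-0.05],"yaw":-0.57},{"fingers":0,"delta_pos":[0,0,-0.05],"yaw":-0.76},{"fingers":0,"delta_pos":[0,0,-0.05],"yaw":-0.95},{"fingers":0,"delta_pos":[0,0,-0.05],"yaw":-1},{"fingers":0,"delta_pos":[0,0,-0.05],"yaw":-1}]}}

```text
clock: 3.65
eef_pos: [0.5905, -0.0374, 0.2595]
tool_rot: [0.937, 0.35, 0.003, -0.009]
ft_force: [0.0, 0.5, -0.1]
grip_width: -0.0001
grasp_force: 0.0
```

Request:
{"fn": "jog_arm", "kwargs": {"deltas": [{"fingers":0,"delta_pos":[0,0,0],"yaw":-0.19},{"fingers":0,"delta_pos":[0,0,0],"yaw":-0.38},{"fingers":0,"delta_pos":[0,0,0],"yaw":-0.57},{"fingers":0,"delta_pos":[0,0,0],"yaw":-0.76},{"fingers":0,"delta_pos":[0,0,0],"yaw":-0.95},{"fingers":0,"delta_pos":[0,0,0],"yaw":-1},{"fingers":0,"delta_pos":[0,0,0],"yaw":-1}]}}

```text
clock: 4.35
eef_pos: [0.5907, -0.0373, 0.2598]
tool_rot: [0.732, 0.682, 0.006, -0.007]
ft_force: [-0.4, 0.7, -0.4]
grip_width: -0.0003
grasp_force: 0.0
```

```bash
python3 -c "
from h import *
rep();print(bot.get_obs()['joint_pos'])"
```

```text
t 4.35 fwd,right,z mm [  0.5 -38.4 259.8] toolyaw 1.499761398376645 tilt [ 0.01932626 -0.0017334  -0.99981173] F fwd,right,z [-0.5 -0.7 -0.4] w -0.0002872681660472262
[-0.07388526  0.42005571  0.40559507  1.55812483  0.01932242  1.56791195]
```

Request:
{"fn": "jog_arm", "kwargs": {"deltas": [{"fingers":0,"delta_pos":[0.09,0,0],"yaw":0.05},{"fingers":0,"delta_pos":[0.09,0,0],"yaw":0.05},{"fingers":0,"delta_pos":[0.09,0,0.1],"yaw":0.05},{"fingers":0,"delta_pos":[0.09,0,0.2],"yaw":0.05},{"fingers":0,"delta_pos":[0.09,0,0.31],"yaw":0.05},{"fingers":0,"delta_pos":[0.09,0,0.31],"yaw":0.05},{"fingers":0,"delta_pos":[0.09,0,0.31],"yaw":0.05}]}}

```text
clock: 5.05
eef_pos: [0.5927, -0.0087, 0.1679]
tool_rot: [0.745, 0.667, 0.006, -0.007]
ft_force: [0.8, -0.3, 0.1]
grip_width: 0.0
grasp_force: 0.0
```

```bash
python3 -c "
from h import *
rep();print(bot.get_obs()['joint_pos'])"
```

```text
t 5.05 fwd,right,z mm [ -0.7 -67.1 167.9] toolyaw 1.461125490361866 tilt [ 0.01907506 -0.00274152 -0.9998143 ] F fwd,right,z [0.9 0.2 0.1] w 3.4767322275646e-05
[-0.02540024  0.4421071   0.20278221  1.33259838  0.01923928  1.65502993]
```

Request:
{"fn": "jog_arm", "kwargs": {"deltas": [{"fingers":0,"delta_pos":[-0.04,0,0],"yaw":0},{"fingers":0,"delta_pos":[-0.07,0,0],"yaw":0},{"fingers":0,"delta_pos":[-0.09,0,0],"yaw":0},{"fingers":0,"delta_pos":[-0.11,0,0],"yaw":0},{"fingers":0,"delta_pos":[-0.13,0,0],"yaw":0},{"fingers":0,"delta_pos":[-0.15,0,0],"yaw":0},{"fingers":0,"delta_pos":[-0.17,0,0],"yaw":0},{"fingers":0,"delta_pos":[-0.19,0,0],"yaw":0},{"fingers":0,"delta_pos":[-0.21,0,0],"yaw":0},{"fingers":0,"delta_pos":[-0.23,0,0],"yaw":0},{"fingers":0,"delta_pos":[-0.25,0,0],"yaw":0},{"fingers":0,"delta_pos":[-0.25,0,0],"yaw":0}]}}

```text
clock: 6.25
eef_pos: [0.5847, -0.084, 0.166]
tool_rot: [0.745, 0.667, 0.006, -0.007]
ft_force: [0.8, 0.9, 0.1]
grip_width: -0.0002
grasp_force: 0.6
```

```bash
python3 -c "
from h import *
rep()
im,W=cam('scene');cv2.imwrite('pics/s2.png',cv2.resize(im[150:310,170:370],None,fx=4,fy=3.75)[...,::-1])"
```

```text
t 6.25 fwd,right,z mm [ -0.4   8.7 166. ] toolyaw 1.4606391786963304 tilt [ 0.01881005 -0.00187546 -0.99982132] F fwd,right,z [ 0.7 -1.   0.1] w -0.00017973997950716792
```

View pics/s2.png

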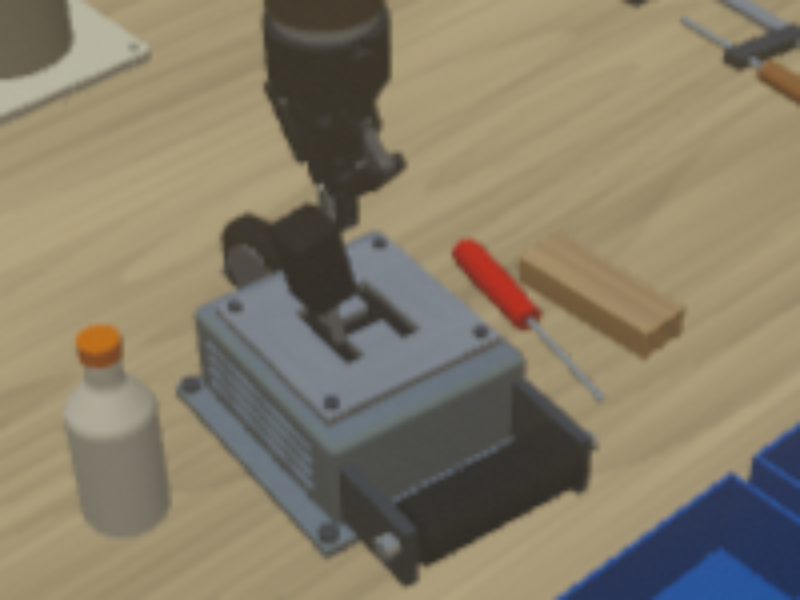

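The lever now leans right, with the rod near the right end of the channel (px 335,325). I'll finish the last few mm against the stop.

Request:
{"fn": "jog_arm", "kwargs": {"deltas": [{"fingers":0,"delta_pos":[-0.007,0,0],"yaw":0},{"fingers":0,"delta_pos":[-0.013,0,0],"yaw":0},{"fingers":0,"delta_pos":[-0.02,0,0],"yaw":0},{"fingers":0,"delta_pos":[-0.02,0,0],"yaw":0}]}}

```text
clock: 6.7
eef_pos: [0.5841, -0.089, 0.1662]
tool_rot: [0.745, 0.667, 0.007, -0.007]
ft_force: [-0.1, 0.9, -0.5]
grip_width: -0.0
grasp_force: 0.8
```

Request:
{"fn": "jog_arm", "kwargs": {"deltas": [{"fingers":0,"delta_pos":[-0.003,0,0],"yaw":0},{"fingers":0,"delta_pos":[-0.006,0,0],"yaw":0},{"fingers":0,"delta_pos":[-0.006,0,0],"yaw":0}]}}

```text
clock: 7.0
eef_pos: [0.584, -0.0907, 0.1663]
tool_rot: [0.745, 0.668, 0.007, -0.007]
ft_force: [0.4, 2.2, -0.3]
grip_width: -0.0002
grasp_force: 0.8
```

```bash
python3 -c "
from h import *
rep()"
```

```text
t 7.0 fwd,right,z mm [ -0.3  15.4 166.3] toolyaw 1.4618180680904185 tilt [ 0.01933152 -0.00137192 -0.99981219] F fwd,right,z [ 0.1 -2.2 -0.3] w -0.0001713811494175328
```

Request:
{"fn": "jog_arm", "kwargs": {"deltas": [{"fingers":0,"delta_pos":[-0.003,0,0],"yaw":0},{"fingers":0,"delta_pos":[-0.007,0,0],"yaw":0},{"fingers":0,"delta_pos":[-0.007,0,0],"yaw":0}]}}

```text
clock: 7.3
eef_pos: [0.5838, -0.0929, 0.1663]
tool_rot: [0.745, 0.667, 0.007, -0.007]
ft_force: [0.9, 1.7, -1.1]
grip_width: 0.0003
grasp_force: 0.8
```

Request:
{"fn": "jog_arm", "kwargs": {"deltas": [{"fingers":0,"delta_pos":[-0.003,0,0],"yaw":0},{"fingers":0,"delta_pos":[-0.007,0,0],"yaw":0},{"fingers":0,"delta_pos":[-0.007,0,0],"yaw":0}]}}

```text
clock: 7.6
eef_pos: [0.5836, -0.0951, 0.1662]
tool_rot: [0.745, 0.667, 0.007, -0.007]
ft_force: [-0.4, 2.2, -0.2]
grip_width: -0.0003
grasp_force: 0.8
```

Request:
{"fn": "jog_arm", "kwargs": {"deltas": [{"fingers":0,"delta_pos":[-0.003,0,0],"yaw":0},{"fingers":0,"delta_pos":[-0.007,0,0],"yaw":0},{"fingers":0,"delta_pos":[-0.007,0,0],"yaw":0}]}}

```text
clock: 7.9
eef_pos: [0.5834, -0.0971, 0.1662]
tool_rot: [0.745, 0.667, 0.007, -0.007]
ft_force: [0.3, 2.0, 0.7]
grip_width: 0.0001
grasp_force: 0.8
```

```bash
python3 -c "
from h import *
rep()
im,W=cam('scene');cv2.imwrite('pics/s3.png',cv2.resize(im[180:280,200:300],None,fx=6,fy=6,interpolation=2)[...,::-1])"
```

```text
t 7.9 fwd,right,z mm [ -0.2  21.9 166.2] toolyaw 1.4616833991779876 tilt [ 0.01926198 -0.00111384 -0.99981385] F fwd,right,z [ 0.1 -2.1  0.7] w 0.00011612754819578057
```

View pics/s3.png

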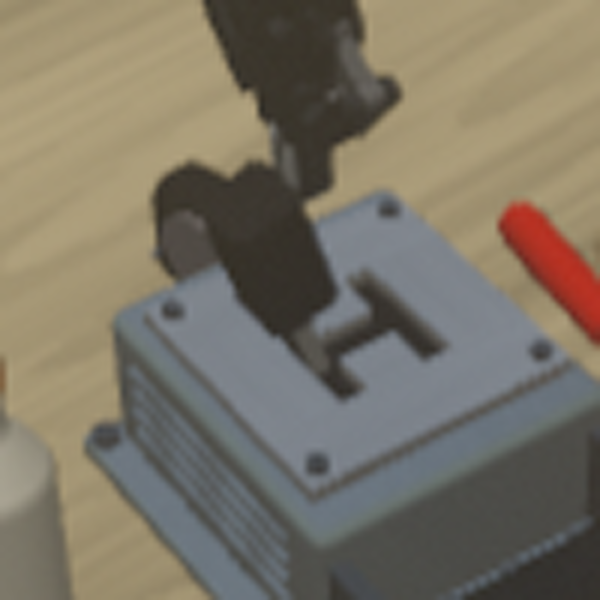

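The rod (px 315,350) is in the right-hand slot line. I'll push a little more to feel the stop.

Request:
{"fn": "jog_arm", "kwargs": {"deltas": [{"fingers":0,"delta_pos":[-0.003,0,0],"yaw":0},{"fingers":0,"delta_pos":[-0.007,0,0],"yaw":0},{"fingers":0,"delta_pos":[-0.007,0,0],"yaw":0}]}}

```text
clock: 8.25
eef_pos: [0.5832, -0.0992, 0.1662]
tool_rot: [0.745, 0.667, 0.007, -0.007]
ft_force: [-0.1, 2.5, -0.4]
grip_width: 0.0002
grasp_force: 0.8
```

Request:
{"fn": "jog_arm", "kwargs": {"deltas": [{"fingers":0,"delta_pos":[-0.003,0,0],"yaw":0},{"fingers":0,"delta_pos":[-0.007,0,0],"yaw":0},{"fingers":0,"delta_pos":[-0.007,0,0],"yaw":0}]}}

```text
clock: 8.55
eef_pos: [0.583, -0.1013, 0.1661]
tool_rot: [0.745, 0.667, 0.007, -0.007]
ft_force: [0.9, 1.8, 0.2]
grip_width: -0.0001
grasp_force: 0.7
```

```bash
python3 -c "
from h import *
rep()
for n in('scene','top'):
  im,W=cam(n)
  D=W[...,:2]-G; f=D@F;r=D@Rt; z=W[...,2]
  m=(abs(f)<.05)&(r>.01)&(r<.11)&(z>.13)&(z<.24)
  print(n,m.sum())
  for a in np.arange(.13,.24,.01):
    q=m&(z>=a)&(z<a+.01)
    if q.sum()>4: print(round(a,2),q.sum(),np.round(np.percentile(r[q],[5,50,95])*1e3),np.round(np.percentile(f[q],[5,50,95])*1e3))
"
```

```text
t 8.55 fwd,right,z mm [-1.000e-01  2.610e+01  1.661e+02] toolyaw 1.4615900683626322 tilt [ 0.01925428 -0.00108411 -0.99981403] F fwd,right,z [ 0.7 -1.9  0.2] w -8.065175962183422e-05
scene 497
0.14 8 [40. 50. 56.] [20. 23. 25.]
0.15 41 [28. 45. 58.] [ 1. 23. 26.]
0.16 42 [27. 52. 62.] [ 7. 23. 25.]
0.17 40 [34. 48. 65.] [ 9. 24. 27.]
0.18 39 [33. 54. 68.] [ 8. 24. 26.]
0.19 47 [34. 56. 71.] [ 6. 24. 27.]
0.2 72 [26. 61. 73.] [-2. 22. 27.]
0.21 160 [27. 53. 71.] [-6. 10. 25.]
0.22 30 [21. 33. 48.] [-3. 12. 16.]
0.23 16 [33. 37. 39.] [-7.  5. 12.]
top 0
```

Request:
{"fn": "jog_arm", "kwargs": {"deltas": [{"fingers":0,"delta_pos":[-0.003,0,0],"yaw":0},{"fingers":0,"delta_pos":[-0.007,0,0],"yaw":0},{"fingers":0,"delta_pos":[-0.007,0,0],"yaw":0}]}}

```text
clock: 8.95
eef_pos: [0.5827, -0.1033, 0.1661]
tool_rot: [0.745, 0.667, 0.007, -0.007]
ft_force: [0.5, 1.3, 0.2]
grip_width: 0.0001
grasp_force: 0.8
```

Request:
{"fn": "jog_arm", "kwargs": {"deltas": [{"fingers":0,"delta_pos":[-0.003,0,0],"yaw":0},{"fingers":0,"delta_pos":[-0.007,0,0],"yaw":0},{"fingers":0,"delta_pos":[-0.007,0,0],"yaw":0}]}}

```text
clock: 9.25
eef_pos: [0.5825, -0.105, 0.166]
tool_rot: [0.744, 0.668, 0.007, -0.007]
ft_force: [0.4, 4.5, -1.5]
grip_width: 0.0001
grasp_force: 1.3
```

Request:
{"fn": "jog_arm", "kwargs": {"deltas": [{"fingers":0,"delta_pos":[-0.003,0,0],"yaw":0},{"fingers":0,"delta_pos":[-0.007,0,0],"yaw":0},{"fingers":0,"delta_pos":[-0.007,0,0],"yaw":0}]}}

```text
clock: 9.55
eef_pos: [0.5823, -0.1069, 0.1659]
tool_rot: [0.744, 0.668, 0.007, -0.007]
ft_force: [0.8, 4.6, -1.6]
grip_width: 0.0001
grasp_force: 2.0
```

```bash
python3 -c "
from h import *
rep()"
```

```text
t 9.55 fwd,right,z mm [ -0.2  31.8 165.9] toolyaw 1.462141945998235 tilt [ 0.02032009 -0.00141139 -0.99979253] F fwd,right,z [ 0.3 -4.6 -1.6] w 0.00014867195173014488
```

```bash
python3 -c "
from h import *
im,W=cam('scene')
D=W[...,:2]-G; f=D@F;r=D@Rt; z=W[...,2]
m=(abs(f)<.05)&(r>.01)&(r<.11)&(z>.13)&(z<.24)
for a in np.arange(.14,.22,.01):
    q=m&(z>=a)&(z<a+.01)
    if q.sum()>4: print(round(a,2),q.sum(),np.round(np.percentile(r[q],[5,50,95])*1e3),np.round(np.percentile(f[q],[5,50,95])*1e3))
cv2.imwrite('pics/s4.png',cv2.resize(im[170:270,200:300],None,fx=6,fy=6,interpolation=2)[...,::-1])"
```

```text
0.14 16 [38. 54. 60.] [-2. 23. 24.]
0.15 34 [28. 49. 61.] [ 2. 23. 26.]
0.16 43 [30. 49. 65.] [ 6. 23. 26.]
0.17 41 [33. 54. 68.] [ 8. 24. 26.]
0.18 44 [37. 55. 71.] [ 3. 24. 25.]
0.19 46 [42. 61. 74.] [ 6. 24. 27.]
0.2 82 [34. 69. 77.] [-5. 20. 27.]
0.21 146 [35. 55. 70.] [-6. 10. 25.]
```

View pics/s4.png

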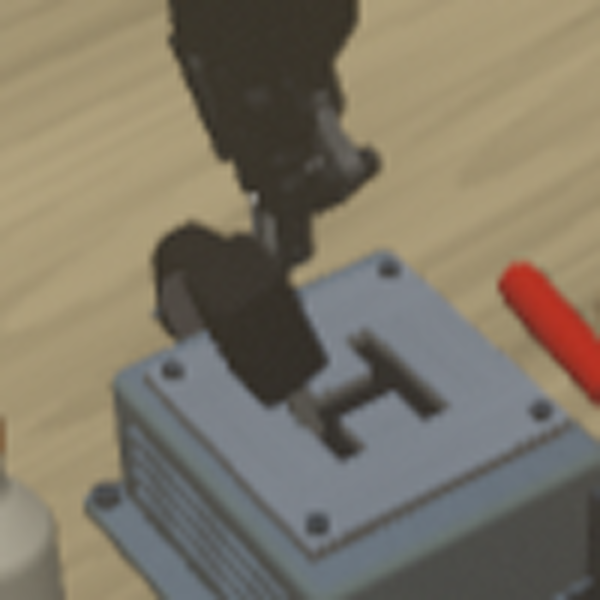

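The lever is at the right end: its face is at r≈74 mm, as predicted for 0.305 rad. I'll back off, lift and turn the tool back.

Request:
{"fn": "jog_arm", "kwargs": {"deltas": [{"fingers":0,"delta_pos":[0.05,0,0],"yaw":0},{"fingers":0,"delta_pos":[0.12,0,0],"yaw":0},{"fingers":0,"delta_pos":[0.12,0,-0.1],"yaw":0},{"fingers":0,"delta_pos":[0.12,0,-0.23],"yaw":0},{"fingers":0,"delta_pos":[0.12,0,-0.36],"yaw":0},{"fingers":0,"delta_pos":[0.12,0.0,-0.36],"yaw":0.19},{"fingers":0,"delta_pos":[0.12,-0.1,-0.36],"yaw":0.38},{"fingers":0,"delta_pos":[0.08,-0.2,-0.36],"yaw":0.57},{"fingers":0,"delta_pos":[0.0,-0.25,-0.36],"yaw":0.76},{"fingers":0,"delta_pos":[-0.06,-0.25,-0.36],"yaw":0.95},{"fingers":0,"delta_pos":[-0.06,-0.25,-0.36],"yaw":1},{"fingers":0,"delta_pos":[-0.06,-0.25,-0.36],"yaw":1}]}}

```text
clock: 10.8
eef_pos: [0.5056, -0.1201, 0.2744]
tool_rot: [0.943, 0.331, 0.004, -0.008]
ft_force: [0.4, 0.0, 0.8]
grip_width: 0.0003
grasp_force: 0.0
```

Request:
{"fn": "jog_arm", "kwargs": {"deltas": [{"fingers":0,"delta_pos":[0,0,0],"yaw":0.19},{"fingers":0,"delta_pos":[0,0,0],"yaw":0.38},{"fingers":0,"delta_pos":[0,0,0],"yaw":0.57},{"fingers":0,"delta_pos":[0,0,0],"yaw":0.76},{"fingers":0,"delta_pos":[0,0,0],"yaw":0.95},{"fingers":0,"delta_pos":[0,0,0],"yaw":1},{"fingers":0,"delta_pos":[0,0,0],"yaw":1}]}}

```text
clock: 11.5
eef_pos: [0.5059, -0.1191, 0.2739]
tool_rot: [0.999, -0.054, 0.0, -0.009]
ft_force: [-0.0, -0.2, 0.2]
grip_width: 0.0001
grasp_force: 0.0
```

```bash
python3 -c "
from h import *
rep();print(bot.get_obs()['joint_pos'])"
```

```text
t 11.5 fwd,right,z mm [-74.8  52.2 273.9] toolyaw -0.10723583842772529 tilt [-7.76689272e-04 -1.81622070e-02 -9.99834752e-01] F fwd,right,z [0.  0.2 0.2] w 6.587209976764072e-05
[-0.24257546  0.26606721  0.22245425  1.53040392  0.01789231  3.00623128]
```

Request:
{"fn": "jog_arm", "kwargs": {"deltas": [{"fingers":0,"delta_pos":[0,0,0.12],"yaw":0},{"fingers":0,"delta_pos":[0,0,0.24],"yaw":0},{"fingers":0,"delta_pos":[0,0,0.36],"yaw":0},{"fingers":0,"delta_pos":[0.04,0,0.36],"yaw":0},{"fingers":0,"delta_pos":[0.08,0,0.36],"yaw":0},{"fingers":0,"delta_pos":[0.12,0,0.36],"yaw":0},{"fingers":0,"delta_pos":[0.12,0,0.36],"yaw":0}]}}

```text
clock: 12.2
eef_pos: [0.5428, -0.121, 0.1655]
tool_rot: [0.999, -0.053, 0.0, -0.009]
ft_force: [-0.2, 0.4, -1.2]
grip_width: 0.0
grasp_force: 0.0
```

Request:
{"fn": "jog_arm", "kwargs": {"deltas": [{"fingers":0,"delta_pos":[0.02,0,0],"yaw":0},{"fingers":0,"delta_pos":[0.04,0,0],"yaw":0},{"fingers":0,"delta_pos":[0.06,0,0],"yaw":0},{"fingers":0,"delta_pos":[0.08,0,0],"yaw":0},{"fingers":0,"delta_pos":[0.1,0,0],"yaw":0},{"fingers":0,"delta_pos":[0.1,0,0],"yaw":0}]}}

```text
clock: 12.8
eef_pos: [0.572, -0.1244, 0.1657]
tool_rot: [0.998, -0.054, 0.0, -0.01]
ft_force: [-1.3, 0.8, 2.1]
grip_width: -0.0001
grasp_force: 0.8
```

```bash
python3 -c "
from h import *
rep()
im,W=cam('scene');cv2.imwrite('pics/s5.png',cv2.resize(im[170:270,200:300],None,fx=6,fy=6,interpolation=2)[...,::-1])"
```

```text
t 12.8 fwd,right,z mm [ -8.5  50.3 165.7] toolyaw -0.10882545910205679 tilt [-8.58794892e-04 -1.93355075e-02 -9.99812683e-01] F fwd,right,z [-1.3 -0.6  2.1] w -6.934320746832827e-05
```

View pics/s5.png

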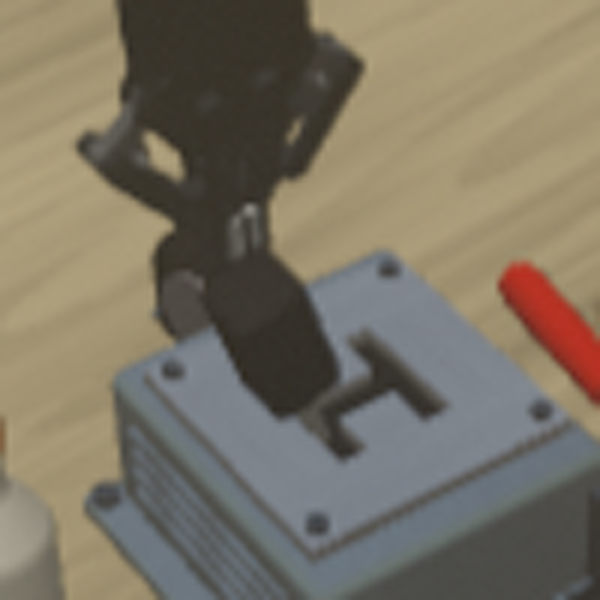

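The fingertips are on the near face (px 245,240) and the rod is just entering the forward slot. I'll keep pushing.

Request:
{"fn": "jog_arm", "kwargs": {"deltas": [{"fingers":0,"delta_pos":[0.015,0,0],"yaw":0},{"fingers":0,"delta_pos":[0.03,0,0],"yaw":0},{"fingers":0,"delta_pos":[0.045,0,0],"yaw":0},{"fingers":0,"delta_pos":[0.06,0,0],"yaw":0},{"fingers":0,"delta_pos":[0.075,0,0],"yaw":0},{"fingers":0,"delta_pos":[0.09,0,0],"yaw":0},{"fingers":0,"delta_pos":[0.09,0,0],"yaw":0}]}}

```text
clock: 13.55
eef_pos: [0.599, -0.1273, 0.1654]
tool_rot: [0.998, -0.054, 0.0, -0.01]
ft_force: [-2.0, 0.7, -1.1]
grip_width: -0.0001
grasp_force: 0.6
```

Request:
{"fn": "jog_arm", "kwargs": {"deltas": [{"fingers":0,"delta_pos":[0.01,0,0],"yaw":0},{"fingers":0,"delta_pos":[0.02,0,0],"yaw":0},{"fingers":0,"delta_pos":[0.02,0,0],"yaw":0}]}}

```text
clock: 13.85
eef_pos: [0.6047, -0.1279, 0.1657]
tool_rot: [0.998, -0.054, 0.0, -0.01]
ft_force: [-0.4, 0.7, -0.4]
grip_width: 0.0001
grasp_force: 0.7
```

Request:
{"fn": "jog_arm", "kwargs": {"deltas": [{"fingers":0,"delta_pos":[0.007,0,0],"yaw":0},{"fingers":0,"delta_pos":[0.014,0,0],"yaw":0},{"fingers":0,"delta_pos":[0.014,0,0],"yaw":0}]}}

```text
clock: 14.15
eef_pos: [0.6087, -0.1284, 0.1657]
tool_rot: [0.998, -0.054, 0.0, -0.01]
ft_force: [-1.7, 0.2, -0.5]
grip_width: -0.0002
grasp_force: 0.7
```

```bash
python3 -c "
from h import *
rep()
im,W=cam('scene');cv2.imwrite('pics/s6.png',cv2.resize(im[170:270,200:300],None,fx=6,fy=6,interpolation=2)[...,::-1])"
```

```text
t 14.15 fwd,right,z mm [ 28.4  50.1 165.7] toolyaw -0.1088966816060947 tilt [-7.40057375e-04 -1.93276071e-02 -9.99812930e-01] F fwd,right,z [-1.7 -0.  -0.5] w -0.00024153140218033088
```

View pics/s6.png

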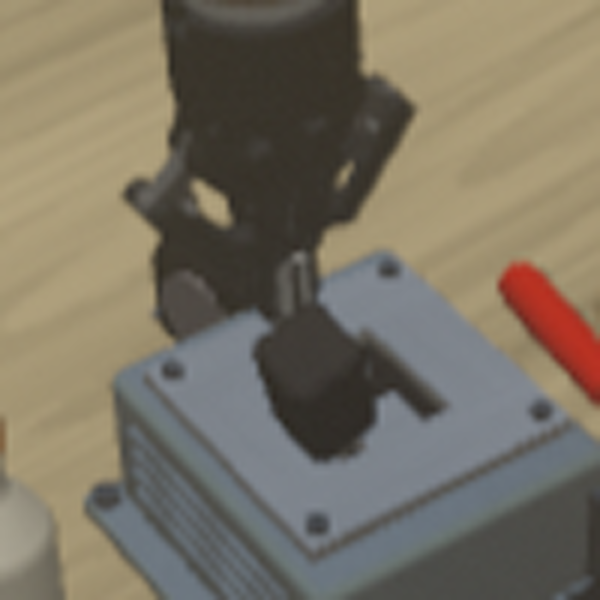

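The lever leans forward in the slot, but I haven't felt a stop yet. I'll continue in small steps.

Request:
{"fn": "jog_arm", "kwargs": {"deltas": [{"fingers":0,"delta_pos":[0.005,0,0],"yaw":0},{"fingers":0,"delta_pos":[0.01,0,0],"yaw":0},{"fingers":0,"delta_pos":[0.01,0,0],"yaw":0}]}}

```text
clock: 14.5
eef_pos: [0.6116, -0.1287, 0.1656]
tool_rot: [0.998, -0.054, 0.0, -0.01]
ft_force: [-2.1, 0.1, -0.9]
grip_width: 0.0002
grasp_force: 0.7
```

Request:
{"fn": "jog_arm", "kwargs": {"deltas": [{"fingers":0,"delta_pos":[0.005,0,0],"yaw":0},{"fingers":0,"delta_pos":[0.01,0,0],"yaw":0},{"fingers":0,"delta_pos":[0.01,0,0],"yaw":0}]}}

```text
clock: 14.8
eef_pos: [0.6136, -0.1289, 0.1653]
tool_rot: [0.998, -0.054, -0.001, -0.01]
ft_force: [-4.0, -0.1, -0.2]
grip_width: -0.0001
grasp_force: 2.3
```

Request:
{"fn": "jog_arm", "kwargs": {"deltas": [{"fingers":0,"delta_pos":[0.005,0,0],"yaw":0},{"fingers":0,"delta_pos":[0.01,0,0],"yaw":0},{"fingers":0,"delta_pos":[0.01,0,0],"yaw":0}]}}

```text
clock: 15.1
eef_pos: [0.6146, -0.129, 0.1651]
tool_rot: [0.998, -0.055, -0.003, -0.01]
ft_force: [-9.8, 1.8, 1.4]
grip_width: -0.0
grasp_force: 4.7
```

The force rises at the stop. I'll give one last nudge, then withdraw.

Request:
{"fn": "jog_arm", "kwargs": {"deltas": [{"fingers":0,"delta_pos":[0.005,0,0],"yaw":0},{"fingers":0,"delta_pos":[0.007,0,0],"yaw":0},{"fingers":0,"delta_pos":[0.007,0,0],"yaw":0},{"fingers":0,"delta_pos":[0.007,0,0],"yaw":0}]}}

```text
clock: 15.5
eef_pos: [0.6151, -0.129, 0.165]
tool_rot: [0.998, -0.055, -0.004, -0.01]
ft_force: [-12.3, 1.5, 3.2]
grip_width: -0.0001
grasp_force: 6.6
```

Request:
{"fn": "jog_arm", "kwargs": {"deltas": [{"fingers":0,"delta_pos":[-0.03,0,0],"yaw":0},{"fingers":0,"delta_pos":[-0.1,0,0],"yaw":0},{"fingers":0,"delta_pos":[-0.2,0,0],"yaw":0},{"fingers":0,"delta_pos":[-0.3,0,0],"yaw":0},{"fingers":0,"delta_pos":[-0.3,0,-0.15],"yaw":0},{"fingers":0,"delta_pos":[-0.3,0,-0.3],"yaw":0},{"fingers":0,"delta_pos":[-0.3,0,-0.4],"yaw":0},{"fingers":0,"delta_pos":[-0.3,0,-0.4],"yaw":0},{"fingers":0,"delta_pos":[-0.3,0,-0.4],"yaw":0}]}}

```text
clock: 16.4
eef_pos: [0.5314, -0.1224, 0.2871]
tool_rot: [0.998, -0.054, 0.003, -0.009]
ft_force: [0.2, 0.1, -0.6]
grip_width: 0.0
grasp_force: 0.0
```

```bash
python3 -c "
from h import *
rep()
im,W=cam('scene');cv2.imwrite('pics/s7.png',cv2.resize(im[170:270,200:300],None,fx=6,fy=6,interpolation=2)[...,::-1])
D=W[...,:2]-G; f=D@F;r=D@Rt; z=W[...,2]
m=(f>0)&(f<.11)&(r>.01)&(r<.11)&(z>.13)&(z<.22)
for a in np.arange(.13,.22,.01):
    q=m&(z>=a)&(z<a+.01)
    if q.sum()>4: print(round(a,2),q.sum(),np.round(np.percentile(r[q],[5,50,95])*1e3),np.round(np.percentile(f[q],[5,50,95])*1e3))"
```

```text
t 16.4 fwd,right,z mm [-49.   52.7 287.1] toolyaw -0.10893066658341372 tilt [ 0.00405005 -0.01890337 -0.99981311] F fwd,right,z [ 0.2 -0.1 -0.6] w 3.259177972474366e-05
0.13 9 [44. 52. 55.] [48. 59. 63.]
0.14 26 [30. 45. 58.] [44. 63. 65.]
0.15 29 [26. 48. 61.] [43. 66. 68.]
0.16 24 [35. 53. 65.] [49. 69. 72.]
0.17 30 [35. 58. 68.] [52. 73. 75.]
0.18 31 [36. 60. 71.] [51. 75. 79.]
0.19 65 [44. 66. 74.] [57. 76. 81.]
0.2 131 [42. 56. 72.] [49. 63. 79.]
0.21 13 [43. 48. 57.] [47. 53. 60.]
```

View pics/s7.png

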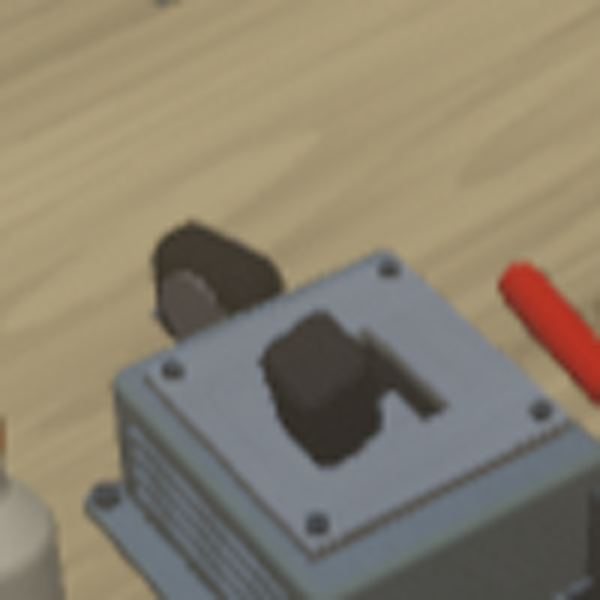

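The lever leans forward and right (knob at px 320,390), with the far-face slope at about 0.30 rad, which is home in third. The robot is clear of everything.

```bash
python3 -c "
from workcell import bot
print(bot.job_done())"
```

```text
the job is handed in; nothing more can be done
None
```

I pushed the lever across to the right-hand end of neutral, then forward to the stop in third gear (about 0.30 rad by camera). The arm was clear when I handed the job in at about 16 s of the 42 s allowed; no verdict came back.

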